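Nip a freshly glued booklet in the spine press

ROBOT

A 6-joint arm with a two-finger parallel gripper is mounted at the origin on a cart in front of the work surface, level with it; the furniture and walls round the work are solid. World frame = base frame: x ahead of the robot, y to its left, z up, the work surface at z = 0. Lengths are in m, angles in rad, forces in N, time in s.
With the tool pointing down it reaches from about 0.25 to 0.775 m from the base axis. Payload 8.9 kg.
Tool frame: the origin (TCP) lies midway between the tips of the shut fingers; the grasp point (between the pads) lies 19 mm behind it (robot.pinch_z is the distance from the TCP to the grasp point, in m); z points along the fingers, y is the direction in which the jaws open and shut (so a half turn about z gives the same grasp; the last joint's range is limited). The gripper opens to 85 mm and grips with 20 to 120 N. Pads are 22 mm wide; open, the fingers measure 114 mm over their backs; the gripper's body (76 mm by 85 mm) begins 54 mm behind the grasp point. The pads swing forward as they close: fully open they stand 13 mm farther back than shut.
Start: joints at [1.056, 0.291, -0.153, 1.127, 0, 1.431], TCP at [0.193, 0.488, 0.231] pointing down, gripper open.
Joint ranges: [-2.52, 2.52], [-0.91, 1.74], [-1.3, 1.37], [-1.96, 2.02], [-1.52, 1.47], [-3.14, 3.14]. Speed limits (rad/s): [2.22, 2.22, 2.79, 3.14, 3.14, 3.14].

INTERFACE

Orientations are given as [roll, pitch, yaw] about the fixed x, y, z axes, in that order (R = Rz(yaw) Ry(pitch) Rx(roll)).
In Python, from workcell import get_obs, get_image, robot gives the robot as it stands. The module is installed in compiled form; this text tells all that it offers.
- The arm moves only by the tool servo_tool, never from a script. Its argument "series" is one flat list of numbers, 7 for each row, row after row: the turn, a rotation vector about the world's x, y, z in degrees, then the shift along the world's x, y, z in m, then the closure, from 0 (fully open) to 1 (shut). In form: [ax, ay, az, tx, ty, tz, fingers, ax, ay, az, tx, ty, tz, fingers, ...]. A call has exactly 8 rows; each row shifts and turns the commanded pose from where the row before left it; what a row does not reach is not made up. A row lasts 1/12 s, in which the tool goes at most 41.7 mm and 7.16 degrees, less where a joint would pass 70% of its speed; a pose out of reach is approached as far as the arm can. A call with a gripper value outside its range is refused whole. The fingers move at their own pace and stop on an object; the grip force is fixed at half the most. Time passes only in rows, so rows that do not move let the fingers close, or fill a call up. It gives the time, the measured TCP pose, the force and the opening at its end, in the units of the state.
- get_obs(): the state, without advancing time (a new reading comes with each control period).
- get_image(name): name is "scene" or "side" or "wrist"; returns a dict with "image" (420x560x3 uint8, red, green, blue), "fov_y" (degrees; the focal length in pixels is half the picture's height over the tangent of half this angle, whatever the lens; pixels are square), "cx", "cy" (the principal point, pixels), "eye" and "orientation" of the camera in the world. Camera axes: x right, y down, z forward; pixel columns grow to the right and rows downward; lengths in m; the calibration is good to about 2 mm. A picture is of the moment at which its call begins. There is no depth.
- robot.job_done(): hands the job in, once; it reports no verdict.
The state is a dict: "clock": time; "joints": joint angles; "joint_vel": joint speeds; "joint_torque": joint torques, N m; "position": TCP position; "tool_rot": TCP orientation; "wrist_force": force on the tool from outside, world axes, zero at the start; "ft_torque": the same for the moment, N m; "grip_width": finger opening in m.
Only numpy, scipy, OpenCV 4.12 (cv2) and the standard library are available. Lean on these libraries where they do the work, as an engineer would, in place of code of your own. Each camera call takes 0.05 s, during which the arm holds its last target.

TASK

Slide the freshly glued booklet spine-first between the posts of the press, gently, until its spine sits fully home and square against the steel back stop. Then wind the T-handle clockwise (the letter sorter behind leaves no room to go right round, so change to the other end of the bar every half turn) until the platen has come down and nips the booklet firmly; stop there, because over-tightening squeezes the glue out and ruins it. Finally let go of the handle and leave the other things on the table where they are.

Things in the scene. Friction and masses are not known exactly. Their poses are not given: they have to be found in the camera images.
- press: grey spine press for booklets, fixed. Origin on the table top below the screw axis; x runs from the open front to the back stop, y to the press's left, z up. Flat bed: top at z=20 mm, x=-160 to +60, 210 mm wide. Posts of 16 mm diameter at x=0, y=+-85 mm. A letter sorter, 310 mm tall, stands 125 mm behind the screw axis, so the handle is worked from the front and sides
- back_stop (a point): middle of the front face of the steel back stop, at bed height: press x=+30 mm, z=20 mm. The stop is 136 mm wide and 26 mm high; the spine must lie against it
- bridge_top (a point): point on the screw axis, on the top of the bridge (z=158 mm); the bridge is 44 mm deep (x) and 208 mm wide; post caps reach z=163, the boss round the screw z=168. Below hangs the platen, x=-30 to +28 mm, with a springy rubber facing; it starts 9 to 29 mm above the booklet, which varies and cannot be told from the handle's angle
- handle_mid (a point): middle of the T-handle on the vertical screw axis, z=198 mm. The handle turns in place, without rising or sinking; clockwise from above lowers the platen by 26 mm a turn. Moment to turn it: 0.45 Nm running free, rising by about 0.4 Nm a radian once the facing bears. A firm nip takes 0.8 Nm (11.5 N at 70 mm from the axis); 0.65 to 0.95 is good, over 1.1 too much. It stays where it is left
- handle_end_a (a point): centre of the black grip on one end of the T-handle, 80 mm from the axis, z=198 mm. The bar is a straight level rod, 11 mm in diameter, 176 mm long overall; the grips are 18 mm thick and cover it from 72 to 88 mm from the axis; the hub in the middle is 28 mm across. At the start this end is at the press's right (-y), 0.15 rad behind to 0.7 rad in front of the y axis
- handle_end_b (a point): centre of the black grip on the other end of the same T-handle, opposite end a; the two ends are alike
- booklet: landscape booklet with card covers and a grey cloth spine, 148 mm long (x), 105 mm wide (y), 18 mm thick, about 0.24 kg, flat on the bed. Origin at the centre of its underside, x points to the spine. It starts partly under the platen, 30 to 50 mm short of the back stop, up to 0.12 rad askew; its front edge sticks out in front of the press's posts and can be pushed
- spine (a point): middle of the booklet's spine face, at its underside (booklet x=+74 mm)
- glue_stick: bystander, leave alone: glue stick lying on its side, 95 mm long, 28 mm thick; origin at the centre of its underside
- ink_pad: bystander, leave alone: closed tin ink pad, 66x98x16 mm; origin at the centre of its underside
- rubber_stamp: bystander, leave alone: wooden rubber stamp standing on its face, 73 mm tall; origin at the centre of its underside
- binder_clip_0: bystander, leave alone: black binder clip, 41x51 mm, 21 mm high; origin at the centre of its underside
- binder_clip_1: bystander, leave alone: smaller black binder clip, 32x40 mm, 16 mm high; origin at the centre of its underside
- staple_box_a: bystander, leave alone: small box of staples, 41x74x27 mm; origin at the centre of its underside
- tape_1: bystander, leave alone: roll of masking tape lying flat, 104 mm across, 25 mm high; origin at the centre of its underside

How it is judged:
On the way, in this order (a step that is already met when the one before it is completed fails the run):
1. the booklet's spine is home and square against the back stop, before the platen bears on it (x of spine in the frame of press above 0.0265 m and y of spine in the frame of press between -0.026 and 0.026 m and angle between the x axis of booklet and the x axis of press, either way round below 0.04 rad and contact force between booklet and facing_c0 below 30 N), for 0.2 s.
2. the platen nips the booklet, which is still home (x of spine in the frame of press above 0.0265 m and y of spine in the frame of press between -0.026 and 0.026 m and angle between the x axis of booklet and the x axis of press, either way round below 0.04 rad and contact force between booklet and facing_c0 above 35 N), for 0.2 s.
At the end, for the whole second after the job is handed in: The booklet's spine is within 3.5 mm of the back stop, square to it within 0.04 rad and between the posts (within 26 mm of the middle), and the platen nips it with 35 to 125 N and keeps doing so after the handle is let go (all of step 2 and contact force between booklet and facing_c0 below 125 N and linear speed of booklet below 0.01 m/s); the robot touches nothing.
It fails at once if the booklet is squeezed with more than 160 N (contact force between booklet and facing_c0 above 160 N).
It fails at once if the booklet is pushed by the fingers with more than 40 N (contact force between the fingers and booklet above 40 N).
It fails at once if a bystander is shifted by more than 30 mm (distance of any of glue_stick, ink_pad, rubber_stamp, binder_clip_0, binder_clip_1, staple_box_a, tape_1 from where it was at the start of the episode above 0.03 m).
It also fails if it takes over 72 s, if anything falls off the work surface, if the arm or the gripper's body presses on something with over 40 N, if the wrist force passes 120 N, or if a joint passes its speed limit or range.

## Working session

There is one attempt and no reset: what is moved stays moved. The work goes in short steps, Python scripts to look and compute and a tool call to move; the robot and the scene stay as the last step left them, time stands still between calls to the robot, and variables do not carry over. Pictures are saved under pics/ and viewed, and the job is handed in when it is done.

Besides the shell and the picture viewer there is one more tool, called after "Request:" as name(argument=value, ...) on one line, values as JSON. servo_tool: Moves the arm, as the interface text tells. Its arguments: {"type":"object","properties":{"series":{"type":"array"}},"required":["series"]}

```bash
mkdir -p pics; python3 - <<'E'
from workcell import get_obs,get_image,robot
import cv2
o=get_obs()
for k in o: print(k,o[k])
for n in("scene","side","wrist"):
    d=get_image(n); cv2.imwrite(f"pics/{n}0.png",cv2.cvtColor(d["image"],cv2.COLOR_RGB2BGR))
    print(n,{k:d[k] for k in d if k!="image"})
E
```

```text
clock 0.0
joints [ 1.05570421e+00  2.91272642e-01 -1.54114370e-01  1.12669288e+00
  1.36348358e-05  1.43147795e+00]
joint_vel [-0.00079317 -0.0006646  -0.00050377 -0.00093414  0.00027774  0.00104697]
joint_torque [-2.00069044e-03 -5.37143147e+01  3.31373513e+01  1.57344370e-02
 -3.82076123e-04  9.54621214e-06]
position [0.19245926 0.48799076 0.23074073]
tool_rot [-3.14032342e+00 -1.91749317e-04  2.76581878e+00]
wrist_force [-0.69985061 -0.6715226   0.02318117]
ft_torque [-3.59276377e-02 -5.55064705e-05 -5.60786314e-02]
grip_width 0.08569120357534953
scene {'fov_y': 55.54100797468053, 'cx': 281.74929326095156, 'cy': 210.15575428091776, 'eye': array([-0.07910655,  0.85104004,  0.50557625]), 'orientation': array([-2.00283477,  0.01557374, -2.30666927])}
side {'fov_y': 56.265479239868434, 'cx': 275.1793676524082, 'cy': 212.03711386849108, 'eye': array([ 0.48753174, -0.58223938,  0.71344849]), 'orientation': array([-2.12765   , -0.00721566, -0.00945916])}
wrist {'fov_y': 69.0546235500232, 'cx': 279.43889784053766, 'cy': 208.23625912496493, 'eye': array([0.12468853, 0.51464596, 0.37335059]), 'orientation': array([2.85433329e+00, 1.43951330e-03, 1.19565972e+00])}
```

View pics/scene0.png

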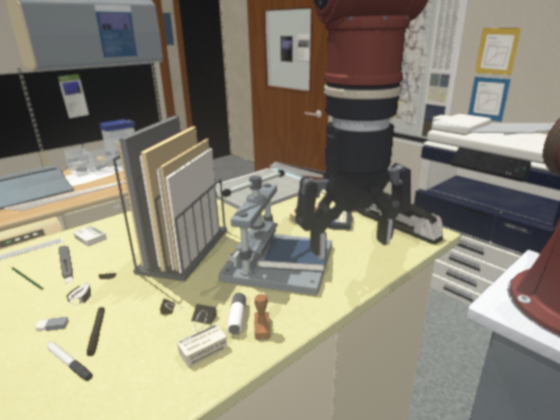

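View pics/side0.png

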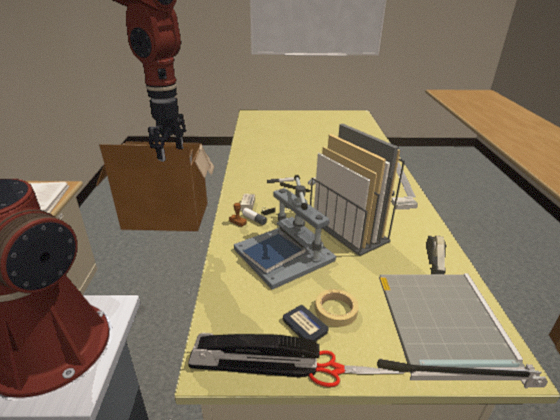

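View pics/wrist0.png

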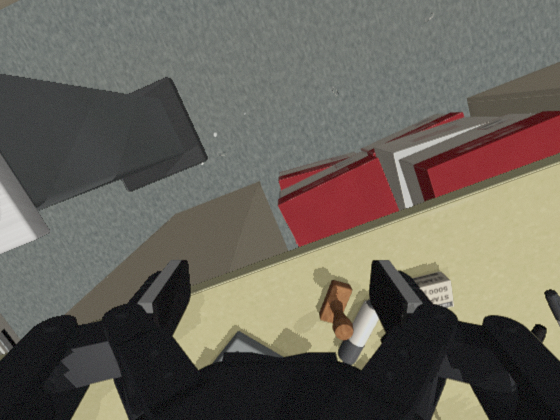

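The scene view shows the press around (280,240) with the sorter behind it. The side view shows the press at (285,240). I'll enlarge both.

```bash
python3 - <<'E'
import cv2
a=cv2.imread("pics/scene0.png")[160:300,200:350]; cv2.imwrite("pics/scene0c.png",cv2.resize(a,None,fx=5.3,fy=4.2857*1.0,interpolation=cv2.INTER_CUBIC) if 0 else cv2.resize(a,None,fx=4,fy=4,interpolation=cv2.INTER_CUBIC))
a=cv2.imread("pics/side0.png")[165:295,220:350]; cv2.imwrite("pics/side0c.png",cv2.resize(a,None,fx=4.5,fy=4.5,interpolation=cv2.INTER_CUBIC))
E
```

```text
(no output)
```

View pics/scene0c.png

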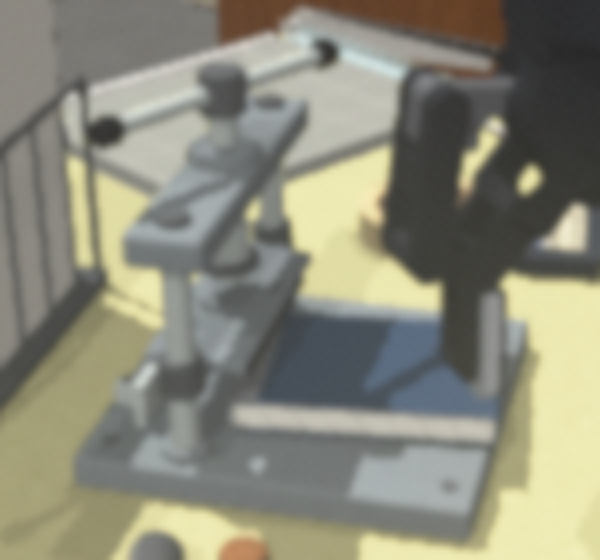

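View pics/side0c.png

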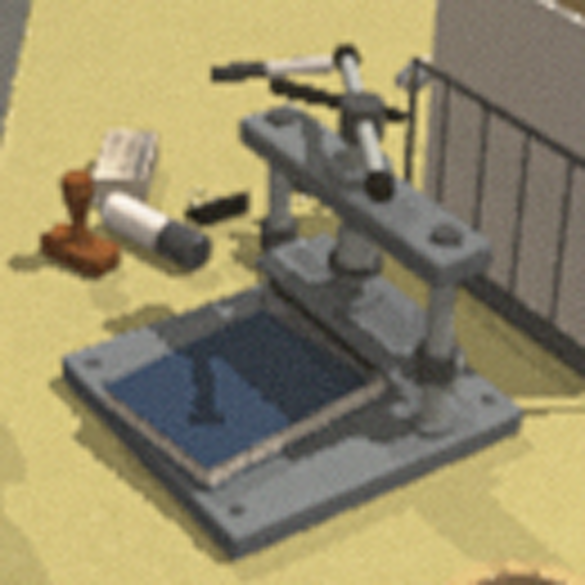

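```bash
cat > h.py <<'E'
import numpy as np
from scipy.spatial.transform import Rotation as R
from scipy.optimize import least_squares
C={'scene':(55.54100797468053,281.749,210.156,[-0.07910655,0.85104004,0.50557625],[-2.00283477,0.01557374,-2.30666927]),
'side':(56.265479239868434,275.179,212.037,[0.48753174,-0.58223938,0.71344849],[-2.12765,-0.00721566,-0.00945916])}
def proj(c,P):
    fov,cx,cy,e,o=C[c] if isinstance(c,str) else c
    f=210/np.tan(np.radians(fov)/2)
    p=(np.atleast_2d(P)-np.array(e))@R.from_euler('xyz',o).as_matrix()
    return np.c_[cx+f*p[:,0]/p[:,2],cy+f*p[:,1]/p[:,2]]
def ray(c,uv,z):
    fov,cx,cy,e,o=C[c] if isinstance(c,str) else c
    f=210/np.tan(np.radians(fov)/2)
    d=R.from_euler('xyz',o).as_matrix()@np.array([(uv[0]-cx)/f,(uv[1]-cy)/f,1.])
    e=np.array(e); return e+d*(z-e[2])/d[2]
def w(p,xyz): # press/any planar pose
    c,s=np.cos(p[2]),np.sin(p[2]); xyz=np.atleast_2d(xyz)
    return np.c_[p[0]+c*xyz[:,0]-s*xyz[:,1],p[1]+s*xyz[:,0]+c*xyz[:,1],xyz[:,2]]
def campack(d): return (d['fov_y'],d['cx'],d['cy'],d['eye'],d['orientation'])
E
cat > fit.py <<'E'
from h import *
S=lambda x,y:(220+x/4.5,165+y/4.5)
Q=lambda x,y:(200+x/4,160+y/4)
P=[('side',(-.16,.105,.02),S(65,365)),('side',(-.16,-.105,.02),S(235,540)),('side',(.06,-.105,.02),S(520,410)),
('side',(0,.085,.163),S(285,117)),('side',(0,-.085,.163),S(447,235)),
('scene',(-.16,.105,.02),Q(465,520)),('scene',(.06,.105,.02),Q(78,462)),('scene',(-.16,-.105,.02),Q(525,325)),
('scene',(0,.085,.163),Q(168,218)),('scene',(0,-.085,.163),Q(270,103))]
f=lambda p:np.concatenate([proj(c,w(p,x))[0]-uv for c,x,uv in P])
r=min((least_squares(f,[.45,.2,t]) for t in (0,.6,1.2,-.6)),key=lambda r:r.cost)
print(r.x,r.cost);print(r.fun.reshape(-1,2).round(1))
p=r.x
for n,a,b in(('side',S(380,185),S(347,53)),('scene',Q(325,52),Q(105,130))):
    A=ray(n,a,.198);B=ray(n,b,.198);print(n,A,B,(A+B)/2,np.arctan2(*(A-B)[1::-1])-p[2])
cB=[('side',(-.074,.0525,.038),S(103,388)),('side',(-.074,-.0525,.038),S(210,473)),('side',(-.074,-.0525,.02),S(210,487)),('scene',(-.074,.0525,.038),Q(495,418)),('scene',(-.074,.0525,.02),Q(495,440))]
g=lambda q:np.concatenate([proj(c,w(q,x))[0]-uv for c,x,uv in cB])
q=least_squares(g,[p[0]-.1,p[1]-.1,p[2]]);print(q.x,q.cost,q.fun.round(1))
q=q.x;sp=w(q,[.074,0,.02])[0];d=sp[:2]-p[:2];c,s=np.cos(p[2]),np.sin(p[2])
print('spine in press',c*d[0]+s*d[1],-s*d[0]+c*d[1],'ang',q[2]-p[2])
E
python3 fit.py
```

```text
[0.56662789 0.35175257 0.57687072] 19.328027178466566
[[-2.  -2. ]
 [-0.9 -0. ]
 [ 0.7 -0.2]
 [-1.5 -0.9]
 [-0.7 -0.8]
 [ 0.9 -1.9]
 [-2.6 -1.6]
 [ 0.8 -1.9]
 [ 0.4 -1.4]
 [-0.9 -2.1]]
side [0.57391478 0.27436119 0.198     ] [0.56461667 0.4395171  0.198     ] [0.56926573 0.35693914 0.198     ] -2.091427445760283
scene [0.57128957 0.27009106 0.198     ] [0.56189516 0.43051824 0.198     ] [0.56659237 0.35030465 0.198     ] -2.089175106641205
[0.49933081 0.30509065 0.71513695] 1.9435598430003678 [-0.4 -0.3  0.1 -0.8  0.2  1.3  0.  -0.7 -0.2  0.8]
spine in press -0.008562430549655777 0.0077924207188699735 ang 0.1382662275299814
```

The two views agree: the press is at (0.567, 0.353) with yaw 0.577, and the spine is about 38 mm short and skewed about 0.13 rad. I'll move to in front of the press, fingers across, and check with the wrist camera.

Request:
servo_tool(series=[0,0,5,0.02,-0.023,0,0.3,0,0,5,0.02,-0.023,0,0.3,0,0,5,0.02,-0.023,0,0.3,0,0,5,0.02,-0.023,0,0.3,0,0,5,0.02,-0.023,0,0.3,0,0,5,0.02,-0.023,0,0.3,0,0,5,0.02,-0.023,0,0.3,0,0,5,0.02,-0.023,0,0.3])

```text
clock: 0.82
position: [0.3533, 0.3031, 0.2312]
tool_rot: [-3.142, -0.0, -2.815]
wrist_force: [-0.3, 0.8, -0.2]
grip_width: 0.0596
```

```bash
cat > look.py <<'E'
import sys,cv2
from h import *
from workcell import get_obs,get_image
tag=sys.argv[1]
for n in sys.argv[2:]:
    d=get_image(n); cv2.imwrite(f"pics/{n}{tag}.png",cv2.cvtColor(d["image"],cv2.COLOR_RGB2BGR))
    if n=='wrist': print(campack(d))
o=get_obs(); print(o['clock'],o['position'].round(4),o['tool_rot'].round(4),o['wrist_force'].round(2),o['ft_torque'].round(3),o['grip_width'],o['joints'].round(3))
E
python3 look.py 1 wrist
```

```text
(69.0546235500232, 279.43889784053766, 208.23625912496493, array([0.28422414, 0.2798642 , 0.3737759 ]), array([ 2.85443986e+00, -3.56080038e-07,  1.89821327e+00]))
0.8667 [0.3564 0.3001 0.2312] [-3.1391e+00  9.0000e-04 -2.8079e+00] [ 3.69 -1.92  0.57] [-0.152 -0.272  0.033] 0.0596244047891306 [ 0.545  0.179 -0.302  1.09  -0.003  0.211]
```

View pics/wrist1.png

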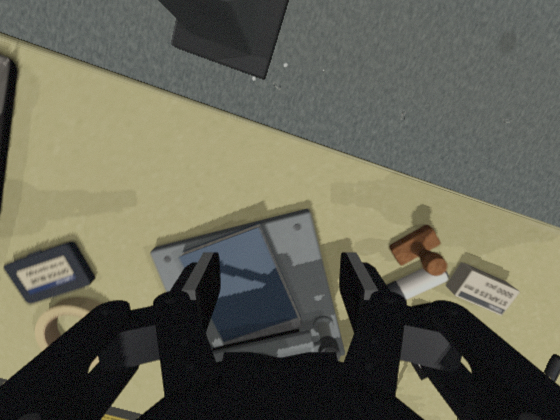

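The wrist view shows the bed front corners at (152,248) and (310,212) and the booklet front corners at about (180,257) and (262,227). I'll refine with an enlarged crop.

```bash
python3 - <<'E'
import cv2
a=cv2.imread("pics/wrist1.png")[195:365,140:355]; cv2.imwrite("pics/wrist1c.png",cv2.resize(a,None,fx=3.5,fy=3.5,interpolation=cv2.INTER_CUBIC))
E
```

```text
(no output)
```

View pics/wrist1c.png

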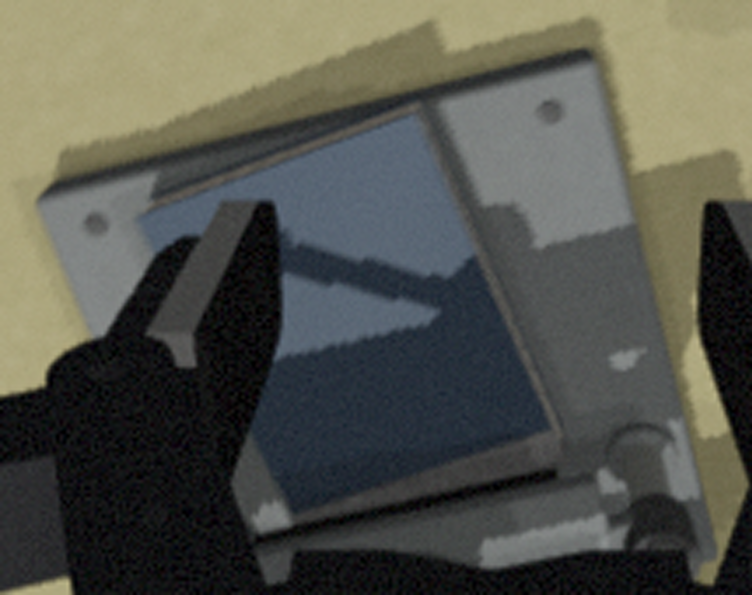

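```bash
python3 - <<'E'
from h import *
W=(69.0546,279.439,208.236,[0.28422414,0.2798642,0.3737759],[2.85443986,0,1.89821327])
T=lambda x,y:(140+x/3.5,195+y/3.5)
A=ray(W,T(42,203),.02);B=ray(W,T(592,62),.02);print('bed',A,B,np.linalg.norm(A-B)); v=B-A; yaw=np.arctan2(v[1],v[0])-np.pi/2;print(yaw)
m=(A+B)/2; print('origin',m[:2]+.16*np.array([np.cos(yaw),np.sin(yaw)]))
a=ray(W,T(140,217),.038);b=ray(W,T(424,108),.038);e=ray(W,T(550,432),.038)
print('book',a,b,np.linalg.norm(a-b)); v=b-a; print(np.arctan2(v[1],v[0])-np.pi/2); v=e-b;print(np.arctan2(v[1],v[0]))
E
```

```text
bed [0.49074812 0.17999589 0.02      ] [0.37692113 0.3494237  0.02      ] 0.2041136063161858
0.5915699309147486
origin [0.56664522 0.35393617]
book [0.47456918 0.21809302 0.038     ] [0.40528294 0.29843325 0.038     ] 0.10609022969981301
0.7116548756566341
0.6637627443317881
```

Request:
servo_tool(series=[0,0,3,0.008,-0.01,-0.01,0.3,0,0,3,0.008,-0.01,-0.02,0.3,0,0,3,0.008,-0.01,-0.025,0.3,0,0,3,0.008,-0.01,-0.03,0.3,0,0,3,0.008,-0.01,-0.03,0.3,0,0,0,0.0073,-0.0065,-0.03,0.3,0,0,0,0.006,-0.004,-0.025,0.3,0,0,0,0,0,-0.01,0.3])

```text
clock: 1.53
position: [0.4051, 0.2423, 0.0482]
tool_rot: [3.141, -0.004, -2.559]
wrist_force: [-1.0, 0.2, 0.1]
grip_width: 0.0598
```

```bash
python3 look.py 2 side scene; python3 - <<'E'
import cv2
a=cv2.imread("pics/side2.png")[165:295,200:350]; cv2.imwrite("pics/side2c.png",cv2.resize(a,None,fx=4.5,fy=4.5,interpolation=cv2.INTER_CUBIC))
a=cv2.imread("pics/scene2.png")[180:310,220:390]; cv2.imwrite("pics/scene2c.png",cv2.resize(a,None,fx=4.5,fy=4.5,interpolation=cv2.INTER_CUBIC))
E
```

```text
1.6333 [0.4044 0.2429 0.0494] [ 3.1407 -0.0042 -2.5583] [-0.97  0.48  0.9 ] [ 0.063  0.022 -0.037] 0.05986990645077636 [ 0.386  0.389 -0.555  0.632  0.    -0.198]
```

View pics/side2c.png

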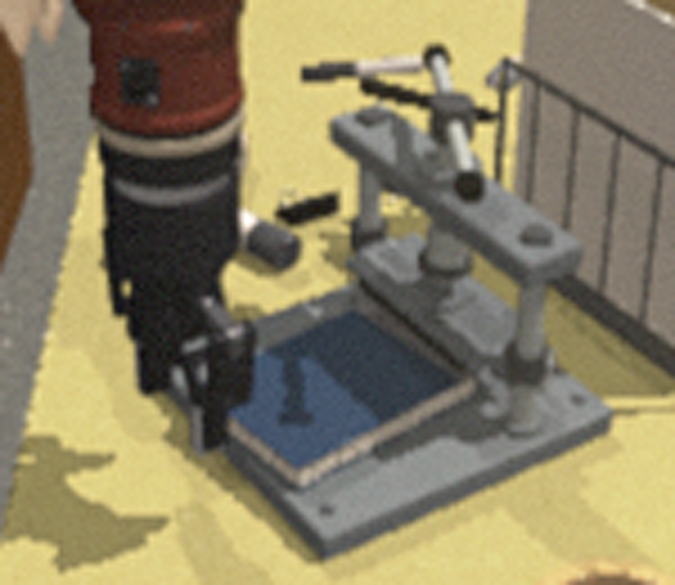

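View pics/scene2c.png

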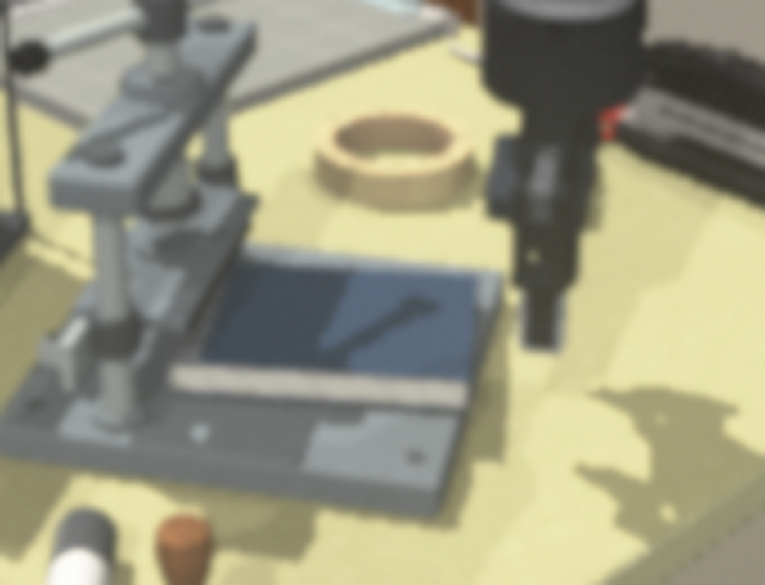

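```bash
python3 - <<'E'
from h import *
c,s=.835,.5505; t=np.array([.4044,.2429])
for z in (.045,.05,.055,.06,.065):
    print(z,[proj('scene',[[*(t+.035*np.array([-s,c])),z]]).round(1).tolist(),proj('side',[[*(t-.035*np.array([-s,c])),z]]).round(1).tolist()])
E
```

```text
0.045 [[[339.7, 261.2]], [[246.1, 268.1]]]
0.05 [[[339.8, 259.2]], [[246.0, 266.6]]]
0.055 [[[339.9, 257.2]], [[245.9, 265.1]]]
0.06 [[[340.0, 255.2]], [[245.9, 263.6]]]
0.065 [[[340.2, 253.2]], [[245.8, 262.1]]]
```

Projecting the finger tips into both views puts them about 6 mm behind the TCP. I'll go down to TCP z 0.022 and approach.

Request:
servo_tool(series=[0,0,0,0,0,-0.009,0.3,0,0,0,0,0,-0.009,0.3,0,0,0,0,0,-0.009,0.3,0,0,0,0.0033,0.0022,0,0.3,0,0,0,0.0033,0.0022,0,0.3,0,0,0,0.0033,0.0022,0,0.3,0,0,0,0.0033,0.0022,0,0.3,0,0,0,0.0033,0.0022,0,0.3])

```text
clock: 2.3
position: [0.4232, 0.2553, 0.0247]
tool_rot: [-3.141, 0.001, -2.557]
wrist_force: [-1.4, -0.1, 1.5]
grip_width: 0.0597
```

Request:
servo_tool(series=[0,0,0,0.0033,0.0022,0,0.3,0,0,0,0.0033,0.0022,0,0.3,0,0,0,0.0033,0.0022,0,0.3,0,0,0,0.0033,0.0022,0,0.3,0,0,0,0.0025,0.0016,0,0.3,0,0,0,0.0025,0.0016,0,0.3,0,0,0,0.0025,0.0016,0,0.3,0,0,0,0.0025,0.0016,0,0.3])

```text
clock: 2.97
position: [0.4459, 0.2702, 0.0243]
tool_rot: [-3.142, -0.0, -2.557]
wrist_force: [-2.5, -1.3, -0.3]
grip_width: 0.0594
```

```bash
python3 look.py 3 side scene; python3 - <<'E'
import cv2
a=cv2.imread("pics/side3.png")[165:295,200:350]; cv2.imwrite("pics/side3c.png",cv2.resize(a,None,fx=4.5,fy=4.5,interpolation=cv2.INTER_CUBIC))
a=cv2.imread("pics/scene3.png")[180:310,220:390]; cv2.imwrite("pics/scene3c.png",cv2.resize(a,None,fx=4.5,fy=4.5,interpolation=cv2.INTER_CUBIC))
E
```

```text
3.0667 [0.4466 0.2704 0.0244] [-3.1412e+00  1.1000e-03 -2.5576e+00] [-0.03  0.53 -0.55] [-0.059 -0.029 -0.035] 0.059435262558695 [ 0.404  0.497 -0.451  0.621 -0.    -0.18 ]
```

View pics/side3c.png

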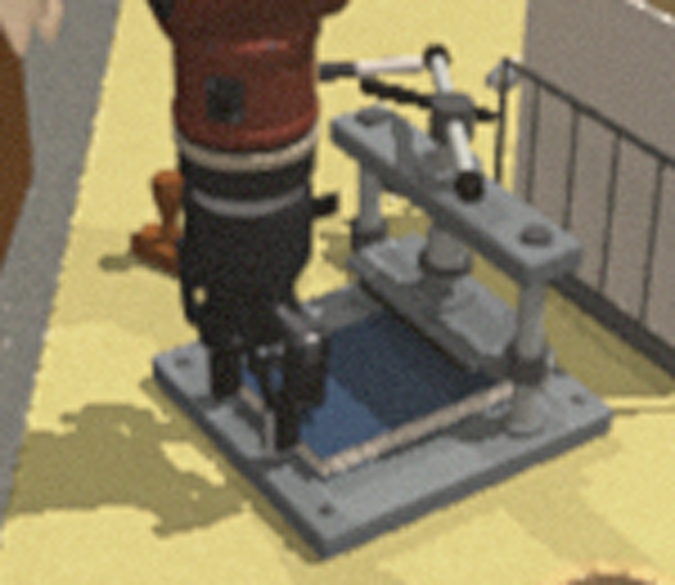

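View pics/scene3c.png

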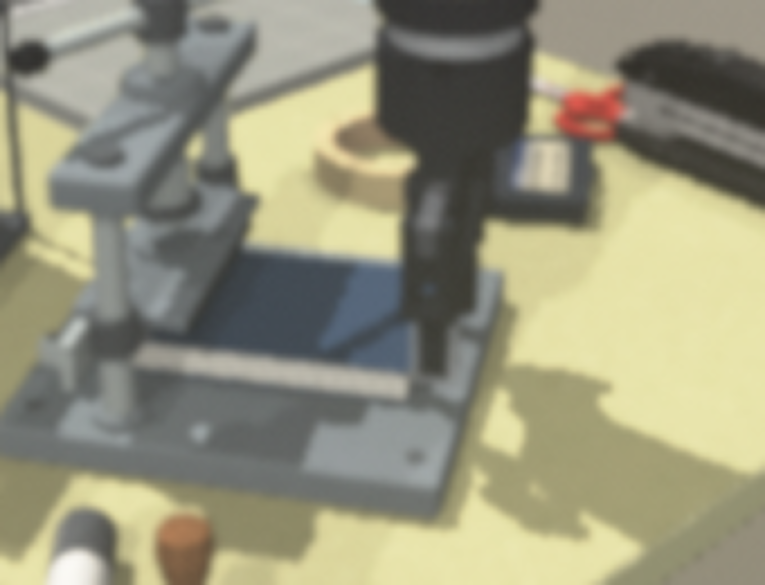

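The booklet is squaring up against both fingers, with about 15–17 mm left to go.

Request:
servo_tool(series=[0,0,0,0.0017,0.0011,0,0.3,0,0,0,0.0017,0.0011,0,0.3,0,0,0,0.0017,0.0011,0,0.3,0,0,0,0.0017,0.0011,0,0.3,0,0,0,0.0013,0.0009,0,0.3,0,0,0,0.0013,0.0009,0,0.3,0,0,0,0.0008,0.0005,0,0.3,0,0,0,0.0008,0.0005,0,0.3])

```text
clock: 3.73
position: [0.4567, 0.2773, 0.0243]
tool_rot: [3.142, -0.0, -2.557]
wrist_force: [-2.6, -1.6, 2.5]
grip_width: 0.0598
```

```bash
python3 look.py 4
```

```text
3.7333 [0.4567 0.2773 0.0243] [ 3.1416e+00 -2.0000e-04 -2.5575e+00] [-2.64 -1.63  2.48] [-0.347  0.46  -0.079] 0.05977314962542952 [ 0.409  0.516 -0.416  0.639 -0.    -0.175]
```

Request:
servo_tool(series=[0,0,0,0.0006,0.0004,0,0.3,0,0,0,0.0006,0.0004,0,0.3,0,0,0,0.0006,0.0004,0,0.3,0,0,0,0.0005,0.0003,0,0.3,0,0,0,0.0005,0.0003,0,0.3,0,0,0,0,0,0,0.3,0,0,0,0,0,0,0.3,0,0,0,0,0,0,0.3])

```text
clock: 4.4
position: [0.4589, 0.2788, 0.0242]
tool_rot: [3.142, -0.001, -2.558]
wrist_force: [-4.4, -2.4, 3.7]
grip_width: 0.0598
```

```bash
python3 look.py 5 side scene; python3 - <<'E'
import cv2
a=cv2.imread("pics/side5.png")[185:275,240:340]; cv2.imwrite("pics/side5c.png",cv2.resize(a,None,fx=6,fy=6,interpolation=cv2.INTER_CUBIC))
a=cv2.imread("pics/scene5.png")[210:290,220:330]; cv2.imwrite("pics/scene5c.png",cv2.resize(a,None,fx=7,fy=7,interpolation=cv2.INTER_CUBIC))
E
```

```text
4.5 [0.4589 0.2788 0.0242] [ 3.1415e+00 -1.1000e-03 -2.5575e+00] [-4.63 -2.84  2.85] [-0.527  0.864  0.028] 0.05990650259528032 [ 0.41   0.52  -0.408  0.644 -0.    -0.174]
```

View pics/side5c.png

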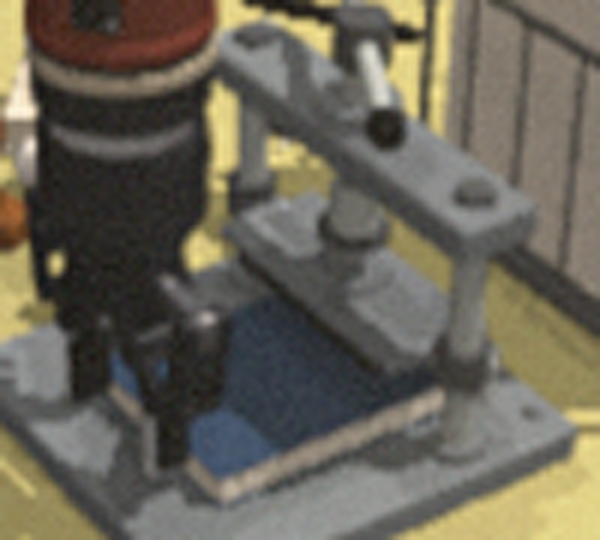

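View pics/scene5c.png

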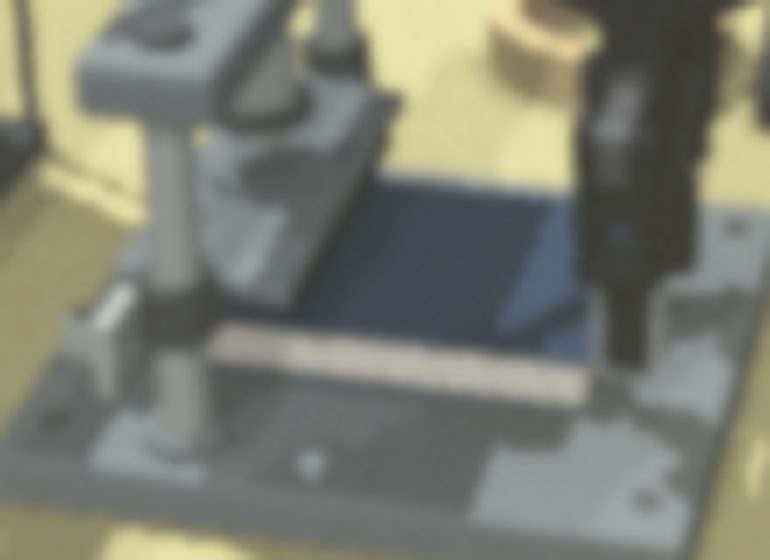

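Request:
servo_tool(series=[0,0,0,0.0004,0.0003,0,0.3,0,0,0,0.0004,0.0003,0,0.3,0,0,0,0.0004,0.0003,0,0.3,0,0,0,0.0004,0.0002,0,0.3,0,0,0,0,0,0,0.3,0,0,0,0,0,0,0.3,0,0,0,0,0,0,0.3,0,0,0,0,0,0,0.3])

```text
clock: 5.17
position: [0.4589, 0.2789, 0.024]
tool_rot: [-3.141, -0.004, -2.558]
wrist_force: [-8.7, -7.1, 8.6]
grip_width: 0.0598
```

```bash
python3 look.py 6
```

```text
5.1667 [0.4589 0.2789 0.024 ] [-3.1415 -0.0044 -2.5576] [-8.68 -7.14  8.64] [-1.42   1.839 -0.07 ] 0.059784121470116594 [ 0.41   0.523 -0.404  0.649 -0.001 -0.174]
```

The fingers have stopped advancing while the force climbed to 11 N, so the spine is against the stop. I'll back off, rise and shut the fingers.

Request:
servo_tool(series=[0,0,0,-0.006,-0.004,0,0.3,0,0,0,-0.012,-0.008,0,0.3,0,0,0,0,0,0.02,0.3,0,0,0,0,0,0.04,0.7,0,0,0,0,0,0.04,1,0,0,0,0,0,0.04,1,0,0,0,0,0,0.04,1,0,0,0,0,0,0.038,1])

```text
clock: 5.83
position: [0.4435, 0.2684, 0.245]
tool_rot: [-3.141, 0.003, -2.557]
wrist_force: [1.1, 1.3, -1.0]
grip_width: 0.0005
```

```bash
python3 look.py 7 side scene wrist; python3 - <<'E'
import cv2
a=cv2.imread("pics/side7.png")[175:285,230:350]; cv2.imwrite("pics/side7c.png",cv2.resize(a,None,fx=5.3,fy=5.3,interpolation=cv2.INTER_CUBIC))
a=cv2.imread("pics/scene7.png")[165:295,210:350]; cv2.imwrite("pics/scene7c.png",cv2.resize(a,None,fx=4.5,fy=4.5,interpolation=cv2.INTER_CUBIC))
E
```

```text
(69.0546235500232, 279.43889784053766, 208.23625912496493, array([0.38411602, 0.22924676, 0.39040402]), array([2.84245239e+00, 1.70756180e-03, 2.15574207e+00]))
5.9833 [0.4454 0.2693 0.2456] [-3.1404  0.0077 -2.5574] [ 0.02  1.   -0.43] [ 0.019 -0.003 -0.059] 8.255545407128646e-05 [ 0.403  0.268 -0.147  1.148  0.    -0.181]
```

View pics/side7c.png

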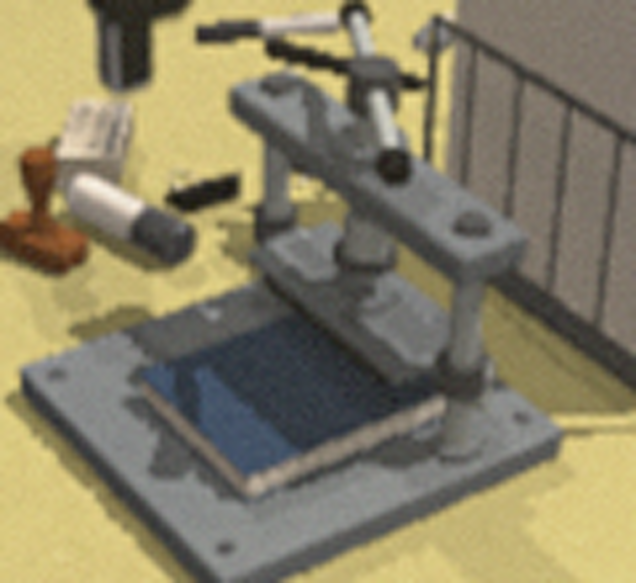

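View pics/scene7c.png

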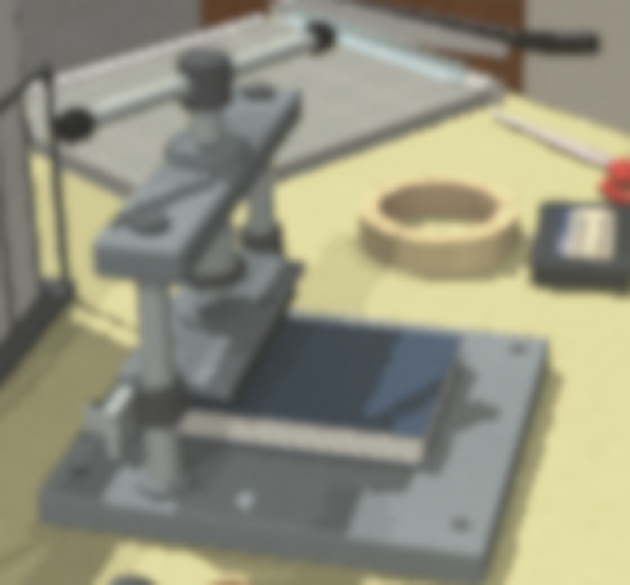

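View pics/wrist7.png

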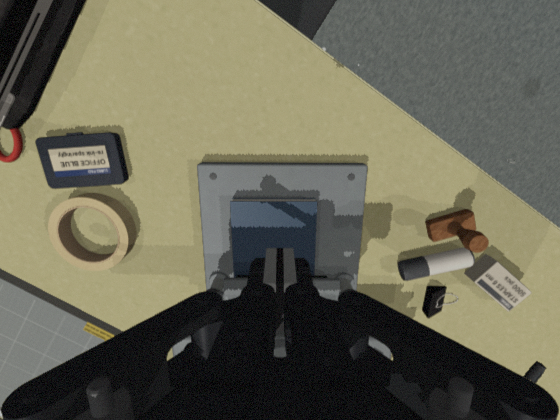

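```bash
python3 - <<'E'
import cv2
a=cv2.imread("pics/wrist7.png")[150:290,190:380]; cv2.imwrite("pics/wrist7c.png",cv2.resize(a,None,fx=4,fy=4,interpolation=cv2.INTER_CUBIC))
E
```

```text
(no output)
```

View pics/wrist7c.png

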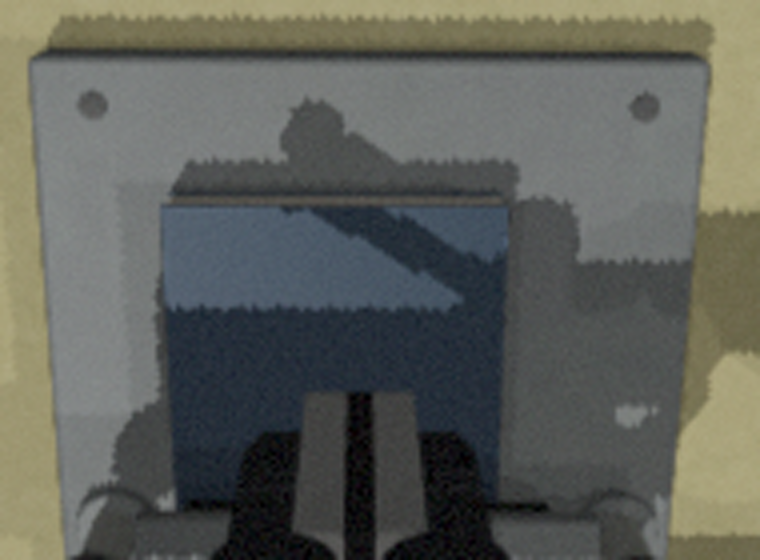

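```bash
python3 - <<'E'
from h import *
W=(69.0546,279.439,208.236,[0.38411602,0.22924676,0.39040402],[2.84245239,.0017,2.15574])
T=lambda x,y:(190+x/4,150+y/4)
A=ray(W,T(32,60),.02);B=ray(W,T(708,64),.02);v=B-A;print(A,B,np.linalg.norm(v),np.arctan2(v[1],v[0])-np.pi/2)
a=ray(W,T(163,206),.038);b=ray(W,T(509,205),.038);v2=b-a;print(np.linalg.norm(v2),np.arctan2(v2[1],v2[0])-np.pi/2)
yaw=np.arctan2(v[1],v[0])-np.pi/2; n=np.array([np.cos(yaw),np.sin(yaw)]);t=np.array([-n[1],n[0]])
m=(A+B)/2;mb=(a+b)/2;d=(mb-m)[:2];print('front from bed front',d@n,'lateral',d@t,'spine x',d@n-.16+.148); print('origin',m[:2]+.16*n)
E
```

```text
[0.48856391 0.17875991 0.02      ] [0.37594402 0.35092388 0.02      ] 0.20572717568867724 0.5792822980509347
0.1037962261173675 0.5884298948302518
front from bed front 0.04033678325690418 lateral -0.010014322743304145 spine x 0.02833678325690417
origin [0.56615088 0.35242965]
```

The booklet reads square (0.009 rad), with the spine at x≈0.028–0.029. Next I go over the handle, behind end a.

Request:
servo_tool(series=[0,0,0,0.0225,0.003,0,1,0,0,0,0.0225,0.003,0,1,0,0,0,0.0225,0.003,0,1,0,0,0,0.0225,0.003,0,1,0,0,0,0.0225,0.003,0,1,0,0,0,0.0225,0.003,0,1,0,0,0,0.022,0.003,0,1,0,0,0,0,0,-0.01,1])

```text
clock: 6.65
position: [0.604, 0.2894, 0.2313]
tool_rot: [-3.141, 0.003, -2.559]
wrist_force: [-0.1, -0.8, 0.1]
grip_width: 0.0002
```

```bash
python3 look.py 8 side scene; python3 - <<'E'
import cv2
a=cv2.imread("pics/side8.png")[135:275,230:370]; cv2.imwrite("pics/side8c.png",cv2.resize(a,None,fx=4.2,fy=4.2,interpolation=cv2.INTER_CUBIC))
E
```

```text
6.75 [0.5994 0.2887 0.2288] [ 3.1404 -0.0041 -2.5579] [-1.28 -0.38 -0.31] [-0.046  0.019  0.071] 0.00010255637295228623 [ 0.339  0.574  0.282  1.283  0.    -0.245]
```

View pics/side8c.png

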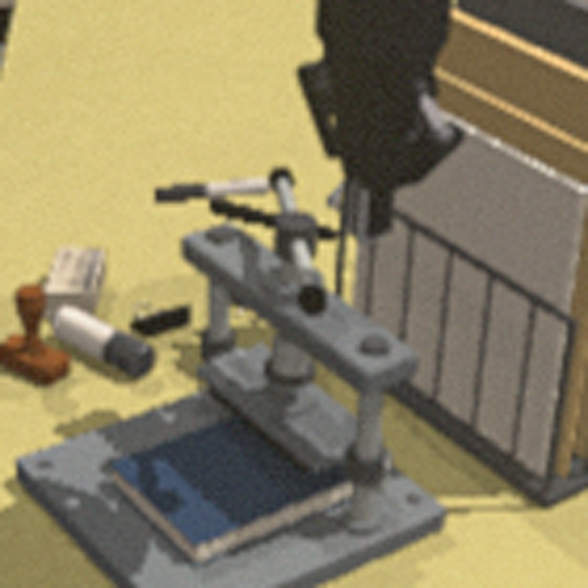

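View pics/scene8.png

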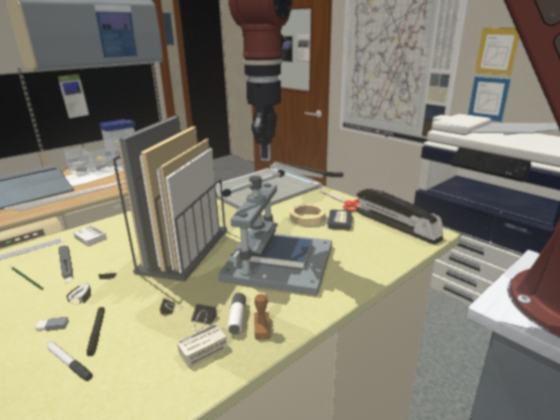

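```bash
cat > arc.py <<'E'
import sys,numpy as np
# current tcp -> circle waypoints ; args: x y phi0 phi1 n R
x,y,p0,p1,n,Rr=map(float,sys.argv[1:7]); n=int(n)
ax=np.array([.5665,.353]); P=np.array([x,y])
for i,p in enumerate(np.radians(np.linspace(p0,p1,n+1))[1:]):
    Q=ax+Rr*np.array([np.cos(p),np.sin(p)]); d=np.round(Q-P,4); P=P+d
    print(i,d,P.round(4))
E
python3 arc.py .602 .2887 -60 -260 40 .065
```

```text
0 [-0.008   0.0054] [0.594  0.2941]
1 [-0.0053 -0.0022] [0.5887 0.2919]
2 [-0.0054 -0.0017] [0.5833 0.2902]
3 [-0.0055 -0.0012] [0.5778 0.289 ]
4 [-0.0056 -0.0008] [0.5722 0.2882]
5 [-0.0057 -0.0002] [0.5665 0.288 ]
6 [-0.0057  0.0002] [0.5608 0.2882]
7 [-0.0056  0.0008] [0.5552 0.289 ]
8 [-0.0055  0.0012] [0.5497 0.2902]
9 [-0.0054  0.0017] [0.5443 0.2919]
10 [-0.0053  0.0022] [0.539  0.2941]
11 [-0.005   0.0026] [0.534  0.2967]
12 [-0.0048  0.0031] [0.5292 0.2998]
13 [-0.0045  0.0034] [0.5247 0.3032]
14 [-0.0042  0.0038] [0.5205 0.307 ]
15 [-0.0038  0.0042] [0.5167 0.3112]
16 [-0.0034  0.0045] [0.5133 0.3157]
17 [-0.0031  0.0048] [0.5102 0.3205]
18 [-0.0026  0.005 ] [0.5076 0.3255]
19 [-0.0022  0.0053] [0.5054 0.3308]
20 [-0.0017  0.0054] [0.5037 0.3362]
21 [-0.0012  0.0055] [0.5025 0.3417]
22 [-0.0008  0.0056] [0.5017 0.3473]
23 [-0.0002  0.0057] [0.5015 0.353 ]
24 [0.0002 0.0057] [0.5017 0.3587]
25 [0.0008 0.0056] [0.5025 0.3643]
26 [0.0012 0.0055] [0.5037 0.3698]
27 [0.0017 0.0054] [0.5054 0.3752]
28 [0.0022 0.0053] [0.5076 0.3805]
29 [0.0026 0.005 ] [0.5102 0.3855]
30 [0.0031 0.0048] [0.5133 0.3903]
31 [0.0034 0.0045] [0.5167 0.3948]
32 [0.0038 0.0042] [0.5205 0.399 ]
33 [0.0042 0.0038] [0.5247 0.4028]
34 [0.0045 0.0034] [0.5292 0.4062]
35 [0.0048 0.0031] [0.534  0.4093]
36 [0.005  0.0026] [0.539  0.4119]
37 [0.0053 0.0022] [0.5443 0.4141]
38 [0.0054 0.0017] [0.5497 0.4158]
39 [0.0055 0.0012] [0.5552 0.417 ]
```

Request:
servo_tool(series=[0,0,0,0.001,0,-0.01,1,0,0,0,0.001,0,-0.015,1,0,0,0,0,0,-0.015,1,0,0,0,0,0,-0.009,1,0,0,0,0,0,0,1,0,0,0,-0.002,0.001,0,1,0,0,0,-0.002,0,0,1,0,0,0,-0.003,0,0,1])

```text
clock: 7.42
position: [0.5953, 0.2904, 0.1843]
tool_rot: [-3.141, 0.002, -2.557]
wrist_force: [-0.0, 0.1, -0.7]
grip_width: 0.0002
```

```bash
python3 look.py 9 
```

```text
7.4167 [0.5953 0.2904 0.1843] [-3.1412e+00  1.6000e-03 -2.5574e+00] [-0.02  0.06 -0.7 ] [-0.049  0.016  0.045] 0.00020800326961756987 [ 0.344  0.581  0.177  1.165  0.    -0.241]
```

Request:
servo_tool(series=[0,0,0,-0.0053,0.0006,0,1,0,0,0,-0.0054,-0.0007,0,1,0,0,0,-0.0055,-0.0012,0,1,0,0,0,-0.0056,-0.0008,0,1,0,0,0,-0.0057,-0.0002,0,1,0,0,0,-0.0057,0.0002,0,1,0,0,0,-0.0056,0.0008,0,1,0,0,0,-0.0055,0.0012,0,1])

```text
clock: 8.08
position: [0.553, 0.2905, 0.1849]
tool_rot: [-3.139, 0.006, -2.558]
wrist_force: [9.2, 1.4, 3.0]
grip_width: 0.0
```

```bash
cat > mom.py <<'E'
from workcell import get_obs
import numpy as np
o=get_obs();d=o['position'][:2]-np.array([.5665,.353]);F=o['wrist_force'];T=o['ft_torque']
print(o['clock'],o['position'].round(4),'phi',np.degrees(np.arctan2(d[1],d[0])).round(1),'R',np.hypot(*d).round(4),'F',F.round(2),'T',T.round(3),'M(on handle)',-(d[0]*F[1]-d[1]*F[0]).round(3),-(d[0]*F[1]-d[1]*F[0]+T[2]).round(3), 'tool',o['tool_rot'].round(3))
E
python3 mom.py; python3 look.py 10 scene side; python3 - <<'E'
import cv2
a=cv2.imread("pics/side10.png")[135:275,230:370]; cv2.imwrite("pics/side10c.png",cv2.resize(a,None,fx=4.2,fy=4.2,interpolation=cv2.INTER_CUBIC))
E
```

```text
8.0833 [0.553  0.2905 0.1849] phi -102.2 R 0.0639 F [9.22 1.37 2.99] T [ 0.221 -1.857 -0.043] M(on handle) -0.558 -0.515 tool [-3.139  0.006 -2.558]
8.1833 [0.552  0.2906 0.1849] [-3.1398  0.0047 -2.5574] [5.31 0.4  1.77] [ 0.066 -1.041 -0.093] -0.00010877461581839987 [ 3.680e-01  5.020e-01  4.400e-02  1.108e+00 -1.000e-03 -2.160e-01]
```

View pics/side10c.png

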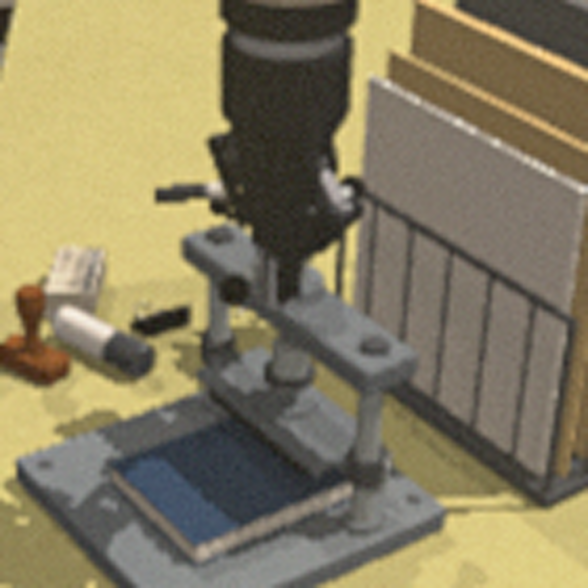

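Request:
servo_tool(series=[0,0,0,-0.0054,0.0017,0,1,0,0,0,-0.0053,0.0022,0,1,0,0,0,-0.005,0.0026,0,1,0,0,0,-0.0048,0.0031,0,1,0,0,0,-0.0045,0.0034,0,1,0,0,0,-0.0042,0.0038,0,1,0,0,0,-0.0038,0.0042,0,1,0,0,0,-0.0034,0.0045,0,1])

```text
clock: 8.85
position: [0.516, 0.3147, 0.1843]
tool_rot: [-3.138, 0.003, -2.559]
wrist_force: [6.8, -5.4, -1.0]
grip_width: -0.0002
```

```bash
python3 mom.py
```

```text
8.85 [0.516  0.3147 0.1843] phi -142.9 R 0.0634 F [ 6.83 -5.35 -1.  ] T [-1.285 -1.301 -0.1  ] M(on handle) -0.532 -0.432 tool [-3.138e+00  3.000e-03 -2.559e+00]
```

Request:
servo_tool(series=[0,0,0,-0.0031,0.0048,0,1,0,0,0,-0.0026,0.005,0,1,0,0,0,-0.0022,0.0053,0,1,0,0,0,-0.0017,0.0054,0,1,0,0,0,-0.0012,0.0055,0,1,0,0,0,-0.0008,0.0056,0,1,0,0,0,-0.0002,0.0057,0,1,0,0,0,0.0002,0.0057,0,1])

```text
clock: 9.52
position: [0.5027, 0.3571, 0.1835]
tool_rot: [-3.139, -0.001, -2.559]
wrist_force: [2.1, -7.3, -0.6]
grip_width: -0.0001
```

```bash
python3 mom.py;  python3 look.py 11 scene side; python3 - <<'E'
import cv2
a=cv2.imread("pics/side11.png")[135:275,230:370]; cv2.imwrite("pics/side11c.png",cv2.resize(a,None,fx=4.2,fy=4.2,interpolation=cv2.INTER_CUBIC))
E
```

```text
9.5167 [0.5027 0.3571 0.1835] phi 176.3 R 0.0639 F [ 2.13 -7.34 -0.61] T [-1.619 -0.54  -0.05 ] M(on handle) -0.46 -0.41 tool [-3.139e+00 -1.000e-03 -2.559e+00]
9.6167 [0.5024 0.358  0.1834] [-3.1400e+00 -9.0000e-04 -2.5575e+00] [ 0.1  -4.39 -1.17] [-0.758 -0.134  0.025] -0.00032653783363179164 [ 0.502  0.494  0.027  1.105 -0.002 -0.083]
```

View pics/side11c.png

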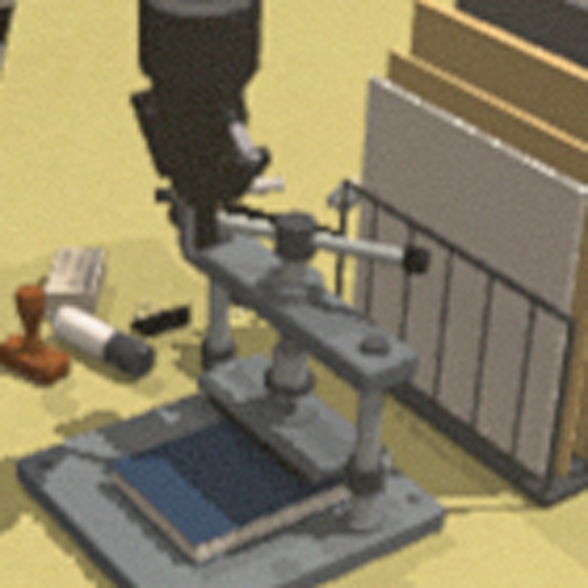

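Free-running moment reads about 0.42 Nm, as specified. Continuing.

Request:
servo_tool(series=[0,0,0,0.0008,0.0056,0,1,0,0,0,0.0012,0.0055,0,1,0,0,0,0.0017,0.0054,0,1,0,0,0,0.0022,0.0053,0,1,0,0,0,0.0026,0.005,0,1,0,0,0,0.0031,0.0048,0,1,0,0,0,0.0034,0.0045,0,1,0,0,0,0.0038,0.0042,0,1])

```text
clock: 10.28
position: [0.5203, 0.3972, 0.1828]
tool_rot: [-3.14, -0.004, -2.558]
wrist_force: [-2.5, -8.2, 1.3]
grip_width: -0.0001
```

```bash
python3 mom.py
```

```text
10.2833 [0.5203 0.3972 0.1828] phi 136.3 R 0.0639 F [-2.53 -8.15  1.26] T [-1.733  0.684 -0.143] M(on handle) -0.488 -0.345 tool [-3.14  -0.004 -2.558]
```

Request:
servo_tool(series=[0,0,0,0.0042,0.0038,0,1,0,0,0,0.0045,0.0034,0,1,0,0,0,0.0048,0.0031,0,1,0,0,0,0.005,0.0026,0,1,0,0,0,0.0053,0.0022,0,1,0,0,0,0.0054,0.0017,0,1,0,0,0,0.0055,0.0012,0,1,0,0,0,0.0056,0.0008,0,1])

```text
clock: 10.95
position: [0.5596, 0.4169, 0.183]
tool_rot: [3.141, -0.005, -2.557]
wrist_force: [-8.1, -3.2, 0.9]
grip_width: 0.0002
```

```bash
python3 mom.py;  python3 look.py 12 scene side; python3 - <<'E'
import cv2
a=cv2.imread("pics/side12.png")[135:275,230:370]; cv2.imwrite("pics/side12c.png",cv2.resize(a,None,fx=4.2,fy=4.2,interpolation=cv2.INTER_CUBIC))
a=cv2.imread("pics/scene12.png")[160:300,200:340]; cv2.imwrite("pics/scene12c.png",cv2.resize(a,None,fx=4.2,fy=4.2,interpolation=cv2.INTER_CUBIC))
E
```

```text
10.95 [0.5596 0.4169 0.183 ] phi 96.2 R 0.0642 F [-8.11 -3.18  0.9 ] T [-0.64   1.546 -0.145] M(on handle) -0.54 -0.396 tool [ 3.141 -0.005 -2.557]
11.05 [0.5604 0.4173 0.1829] [ 3.1403e+00 -3.0000e-03 -2.5573e+00] [-4.21 -1.44 -0.01] [-0.262  0.949 -0.057] 0.0002536163731445971 [ 5.350e-01  6.620e-01  3.170e-01  1.229e+00  1.000e-03 -4.900e-02]
```

View pics/side12c.png

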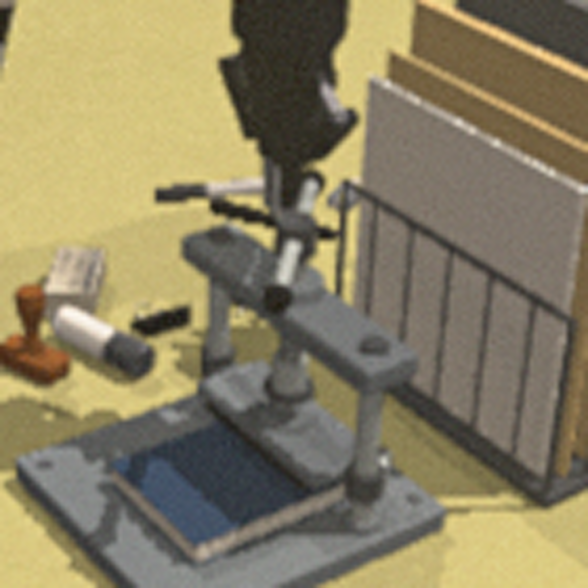

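View pics/scene12c.png

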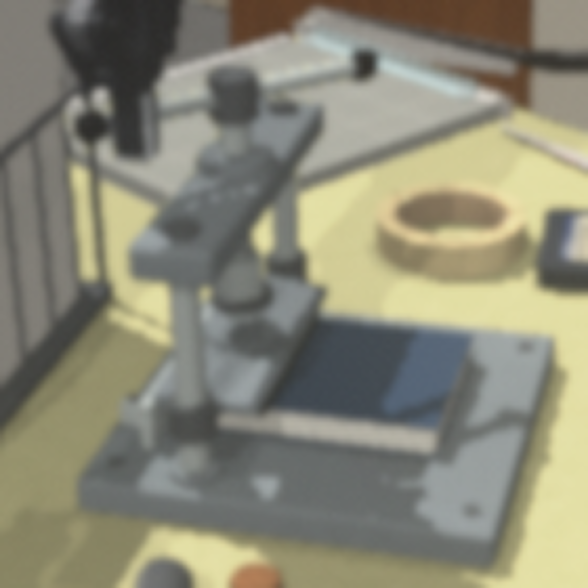

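```bash
python3 - <<'E'
from h import *
B=ray('side',(230+278/4.2,135+297/4.2),.198);B2=ray('scene',(200+365/4.2,160+63/4.2),.198)
for b in(B,B2):
    d=b[:2]-np.array([.5665,.353]);print(b,np.degrees(np.arctan2(d[1],d[0])),np.hypot(*d))
E
```

```text
[0.55297741 0.27627106 0.198     ] -99.9950823842917 0.07791143055779391
[0.55211604 0.27006473 0.198     ] -99.839275039995 0.08417337813915769
```

Request:
servo_tool(series=[0,0,0,-0.005,-0.001,0,1,0,0,0,-0.001,0,0.02,1,0,0,0,0,0,0.04,1,0,0,0,0.0,0,0.01,1,0,0,0,0.009,-0.032,0,1,0,0,0,0.009,-0.032,0,1,0,0,0,0.009,-0.032,0,1,0,0,0,0.008,-0.032,0,1])

```text
clock: 11.72
position: [0.5909, 0.2877, 0.254]
tool_rot: [-3.141, 0.002, -2.557]
wrist_force: [-0.8, 0.4, 0.1]
grip_width: 0.0002
```

```bash
python3 look.py 13 side; python3 - <<'E'
import cv2
a=cv2.imread("pics/side13.png")[135:275,230:370]; cv2.imwrite("pics/side13c.png",cv2.resize(a,None,fx=4.2,fy=4.2,interpolation=cv2.INTER_CUBIC))
E
```

```text
11.7667 [0.5927 0.282  0.2541] [-3.1387e+00  7.0000e-04 -2.5606e+00] [ 3.58 -2.03  1.05] [-0.177 -0.224  0.034] -0.00018129101481095187 [ 0.334  0.543  0.295  1.321 -0.003 -0.247]
```

View pics/side13c.png

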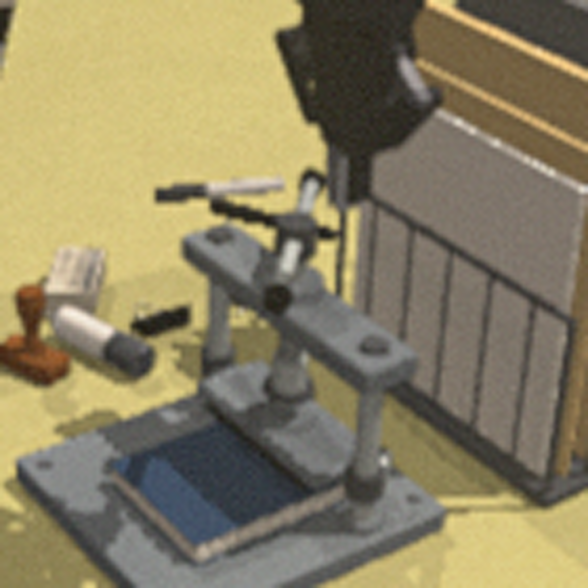

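Request:
servo_tool(series=[0,0,0,0,0,-0.015,1,0,0,0,0,0,-0.025,1,0,0,0,0,0,-0.02,1,0,0,0,0,0,-0.01,1,0,0,0,-0.003,0,0,1,0,0,0,-0.003,0,0,1,0,0,0,-0.003,0,0,1,0,0,0,-0.003,0,0,1])

```text
clock: 12.43
position: [0.5792, 0.2892, 0.1849]
tool_rot: [-3.141, 0.002, -2.557]
wrist_force: [-0.4, -0.6, -0.7]
grip_width: 0.0001
```

```bash
python3 mom.py; python3 arc.py .579 .2884 -80 -240 40 .065
```

```text
12.4333 [0.5792 0.2892 0.1849] phi -78.8 R 0.0651 F [-0.42 -0.64 -0.73] T [-0.037  0.015 -0.004] M(on handle) 0.035 0.039 tool [-3.141e+00  2.000e-03 -2.557e+00]
0 [-0.0057 -0.    ] [0.5733 0.2884]
1 [-0.0045 -0.0004] [0.5688 0.288 ]
2 [-0.0046  0.    ] [0.5642 0.288 ]
3 [-0.0045  0.0004] [0.5597 0.2884]
4 [-0.0045  0.0006] [0.5552 0.289 ]
5 [-0.0044  0.0009] [0.5508 0.2899]
6 [-0.0044  0.0013] [0.5464 0.2912]
7 [-0.0042  0.0015] [0.5422 0.2927]
8 [-0.0042  0.0019] [0.538  0.2946]
9 [-0.004   0.0021] [0.534  0.2967]
10 [-0.0038  0.0024] [0.5302 0.2991]
11 [-0.0037  0.0027] [0.5265 0.3018]
12 [-0.0035  0.0029] [0.523  0.3047]
13 [-0.0033  0.0031] [0.5197 0.3078]
14 [-0.003   0.0034] [0.5167 0.3112]
15 [-0.0028  0.0036] [0.5139 0.3148]
16 [-0.0025  0.0038] [0.5114 0.3186]
17 [-0.0023  0.0039] [0.5091 0.3225]
18 [-0.002   0.0041] [0.5071 0.3266]
19 [-0.0017  0.0042] [0.5054 0.3308]
20 [-0.0014  0.0043] [0.504  0.3351]
21 [-0.0011  0.0044] [0.5029 0.3395]
22 [-0.0008  0.0045] [0.5021 0.344 ]
23 [-0.0004  0.0045] [0.5017 0.3485]
24 [-0.0002  0.0045] [0.5015 0.353 ]
25 [0.0002 0.0045] [0.5017 0.3575]
26 [0.0004 0.0045] [0.5021 0.362 ]
27 [0.0008 0.0045] [0.5029 0.3665]
28 [0.0011 0.0044] [0.504  0.3709]
29 [0.0014 0.0043] [0.5054 0.3752]
30 [0.0017 0.0042] [0.5071 0.3794]
31 [0.002  0.0041] [0.5091 0.3835]
32 [0.0023 0.0039] [0.5114 0.3874]
33 [0.0025 0.0038] [0.5139 0.3912]
34 [0.0028 0.0036] [0.5167 0.3948]
35 [0.003  0.0034] [0.5197 0.3982]
36 [0.0033 0.0031] [0.523  0.4013]
37 [0.0035 0.0029] [0.5265 0.4042]
38 [0.0037 0.0027] [0.5302 0.4069]
39 [0.0038 0.0024] [0.534  0.4093]
```

Request:
servo_tool(series=[0,0,0,-0.0045,-0.0004,0,1,0,0,0,-0.0045,-0.0004,0,1,0,0,0,-0.0046,0,0,1,0,0,0,-0.0045,0.0004,0,1,0,0,0,-0.0045,0.0006,0,1,0,0,0,-0.0044,0.0009,0,1,0,0,0,-0.0044,0.0013,0,1,0,0,0,-0.0042,0.0015,0,1])

```text
clock: 13.1
position: [0.5457, 0.2928, 0.185]
tool_rot: [-3.139, 0.006, -2.558]
wrist_force: [8.7, -0.5, 1.7]
grip_width: -0.0001
```

```bash
python3 mom.py
```

```text
13.1 [0.5457 0.2928 0.185 ] phi -109.1 R 0.0637 F [ 8.72 -0.51  1.73] T [-0.084 -1.73  -0.104] M(on handle) -0.535 -0.431 tool [-3.139  0.006 -2.558]
```

Still free running at about 0.43–0.5 Nm. I'll continue in shorter calls.

Request:
servo_tool(series=[0,0,0,-0.0042,0.0019,0,1,0,0,0,-0.004,0.0021,0,1,0,0,0,-0.0038,0.0024,0,1,0,0,0,-0.0037,0.0027,0,1,0,0,0,-0.0035,0.0029,0,1,0,0,0,-0.0033,0.0031,0,1,0,0,0,-0.003,0.0034,0,1,0,0,0,-0.0028,0.0036,0,1])

```text
clock: 13.77
position: [0.5179, 0.3133, 0.1847]
tool_rot: [-3.136, 0.004, -2.559]
wrist_force: [11.9, -7.9, -0.9]
grip_width: -0.0001
```

```bash
python3 mom.py;python3 look.py 14 scene side; python3 - <<'E'
import cv2
a=cv2.imread("pics/side14.png")[175:275,240:350]; cv2.imwrite("pics/side14c.png",cv2.resize(a,None,fx=5.5,fy=5.5,interpolation=cv2.INTER_CUBIC))
a=cv2.imread("pics/scene14.png")[200:290,220:320]; cv2.imwrite("pics/scene14c.png",cv2.resize(a,None,fx=6,fy=6,interpolation=cv2.INTER_CUBIC))
E
```

```text
13.7667 [0.5179 0.3133 0.1847] phi -140.8 R 0.0627 F [11.86 -7.89 -0.87] T [-1.799 -2.335 -0.136] M(on handle) -0.854 -0.717 tool [-3.136  0.004 -2.559]
13.8667 [0.5172 0.3137 0.1845] [-3.1369  0.0036 -2.5588] [ 9.21 -5.87  0.01] [-1.21  -1.719 -0.115] -0.00013592366955622717 [ 0.427  0.467 -0.014  1.086 -0.004 -0.156]
```

View pics/side14c.png

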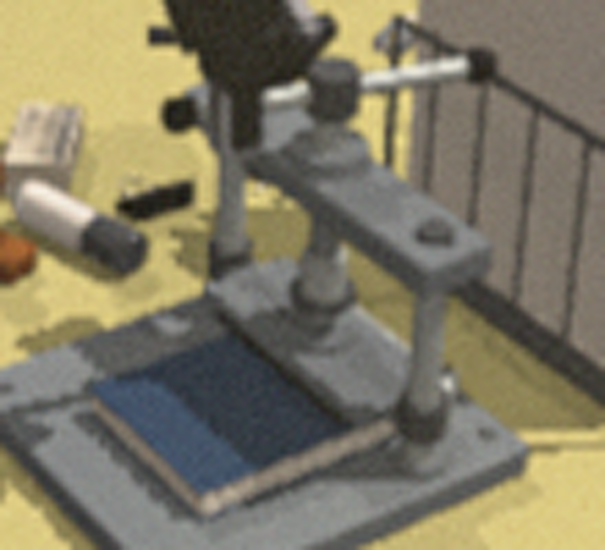

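View pics/scene14c.png

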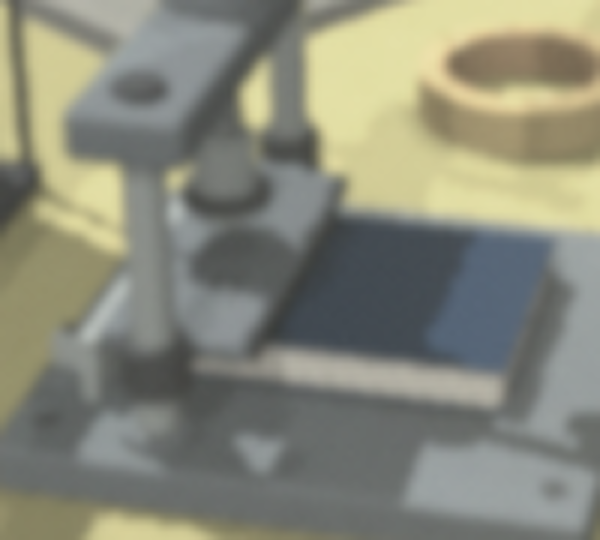

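The platen is down on the booklet and the moment has risen to about 0.75 Nm. A short slow advance should give a cleaner reading.

Request:
servo_tool(series=[0,0,0,-0.0003,0.0005,0,1,0,0,0,-0.0003,0.0005,0,1,0,0,0,-0.0003,0.0005,0,1,0,0,0,-0.0003,0.0005,0,1,0,0,0,-0.0003,0.0005,0,1,0,0,0,-0.0003,0.0005,0,1,0,0,0,-0.0003,0.0005,0,1,0,0,0,-0.0003,0.0005,0,1])

```text
clock: 14.53
position: [0.5157, 0.3169, 0.1846]
tool_rot: [-3.136, 0.004, -2.56]
wrist_force: [11.4, -8.3, 0.8]
grip_width: -0.0004
```

```bash
python3 mom.py
```

```text
14.5333 [0.5157 0.3169 0.1846] phi -144.6 R 0.0623 F [11.38 -8.28  0.83] T [-1.878 -2.354 -0.173] M(on handle) -0.832 -0.659 tool [-3.136  0.004 -2.56 ]
```

Request:
servo_tool(series=[0,0,0,-0.0005,0.0009,0,1,0,0,0,-0.0005,0.0009,0,1,0,0,0,-0.0005,0.0009,0,1,0,0,0,-0.0005,0.0009,0,1,0,0,0,-0.0004,0.0009,0,1,0,0,0,-0.0004,0.0009,0,1,0,0,0,-0.0004,0.0009,0,1,0,0,0,-0.0004,0.0009,0,1])

```text
clock: 15.2
position: [0.512, 0.3237, 0.1845]
tool_rot: [-3.135, 0.003, -2.56]
wrist_force: [11.0, -11.3, 0.1]
grip_width: -0.0002
```

```bash
python3 mom.py
```

```text
15.2 [0.512  0.3237 0.1845] phi -151.7 R 0.0619 F [ 11.04 -11.28   0.13] T [-2.279 -2.384 -0.18 ] M(on handle) -0.939 -0.759 tool [-3.135e+00  3.000e-03 -2.560e+00]
```

The moment is about 0.76 Nm by the full wrench, or 0.85–0.94 from force alone. Both are inside the good band, so I stop, back off and lift clear.

Request:
servo_tool(series=[0,0,0,0.002,-0.004,0,1,0,0,0,0.003,-0.005,0,1,0,0,0,0.003,-0.005,0,1,0,0,0,0,0,0.02,1,0,0,0,0,0,0.03,1,0,0,0,-0.01,-0.005,0.03,1,0,0,0,-0.02,-0.01,0.01,1,0,0,0,-0.02,-0.01,0,1])

```text
clock: 15.87
position: [0.4679, 0.2871, 0.2761]
tool_rot: [-3.141, 0.005, -2.557]
wrist_force: [0.4, 0.9, -0.3]
grip_width: 0.0004
```

Request:
servo_tool(series=[0,0,0,-0.02,-0.01,0,1,0,0,0,-0.02,-0.01,0,1,0,0,0,0,0,0,1,0,0,0,0,0,0,1,0,0,0,0,0,0,1,0,0,0,0,0,0,1,0,0,0,0,0,0,1,0,0,0,0,0,0,1])

```text
clock: 16.53
position: [0.4274, 0.2671, 0.273]
tool_rot: [3.141, -0.0, -2.557]
wrist_force: [0.7, 0.8, -0.3]
grip_width: -0.0002
```

```bash
python3 mom.py;python3 look.py 15 scene side wrist; python3 - <<'E'
import cv2
a=cv2.imread("pics/side15.png")[165:275,240:360]; cv2.imwrite("pics/side15c.png",cv2.resize(a,None,fx=5,fy=5,interpolation=cv2.INTER_CUBIC))
a=cv2.imread("pics/scene15.png")[165:295,200:340]; cv2.imwrite("pics/scene15c.png",cv2.resize(a,None,fx=4.5,fy=4.5,interpolation=cv2.INTER_CUBIC))
E
```

```text
16.5333 [0.4274 0.2671 0.273 ] phi -148.3 R 0.1635 F [ 0.71  0.82 -0.25] T [ 0.042  0.035 -0.039] M(on handle) 0.053 0.092 tool [ 3.141 -0.    -2.557]
(69.0546235500232, 279.43889784053766, 208.23625912496493, array([0.36633952, 0.22715111, 0.41560597]), array([ 2.85464957e+00, -2.46484384e-04,  2.15559585e+00]))
16.6833 [0.4271 0.2669 0.2731] [ 3.1415e+00 -4.0000e-04 -2.5575e+00] [-0.17 -0.37  0.24] [-0.002 -0.01  -0.022] 5.62664975231346e-05 [ 0.413  0.23  -0.124  1.217  0.    -0.171]
```

View pics/side15c.png

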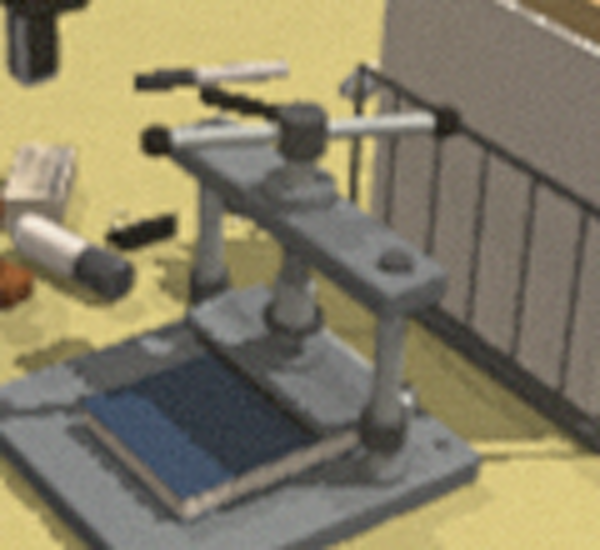

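View pics/scene15c.png

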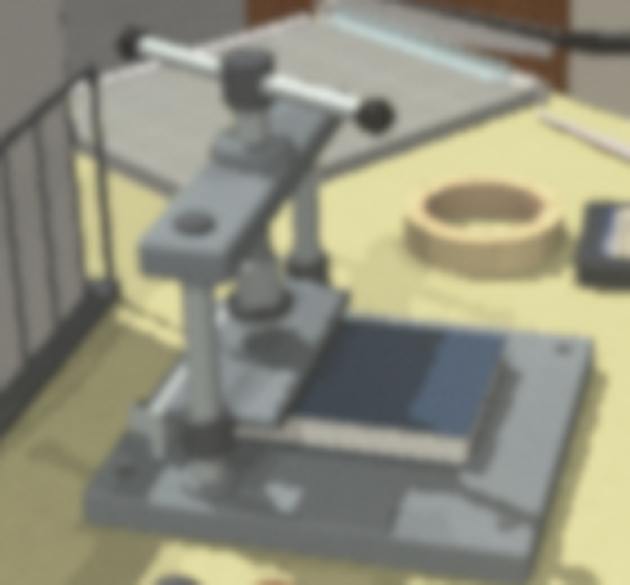

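View pics/wrist15.png

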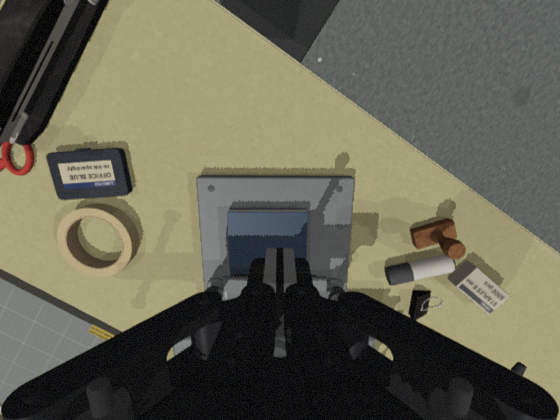

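```bash
python3 - <<'E'
import cv2
from h import *
a=cv2.imread("pics/wrist15.png")[160:280,185:370]; cv2.imwrite("pics/wrist15c.png",cv2.resize(a,None,fx=4,fy=4,interpolation=cv2.INTER_CUBIC))
A=ray('side',(240+157/5,165+142/5),.198);B=ray('side',(240+446/5,165+122/5),.198);d=A-B;print(np.degrees(np.arctan2(d[1],d[0])),(A+B)/2)
A=ray('scene',(200+375/4.5,165+115/4.5),.198);B=ray('scene',(200+132/4.5,165+43/4.5),.198);d=A-B;print(np.degrees(np.arctan2(d[1],d[0])),(A+B)/2)
E
```

```text
-171.74012209548204 [0.56908342 0.35189689 0.198     ]
-171.9570831567382 [0.56762358 0.35092487 0.198     ]
```

View pics/wrist15c.png

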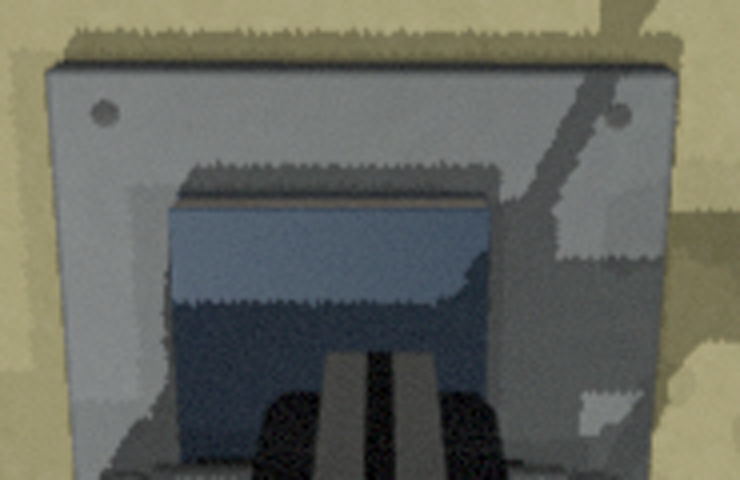

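The bar is at −172° and the booklet still looks square, but my angle-based bound (contact began after −129°) puts the moment no higher than about 0.75 Nm. I'll re-engage, re-measure slowly and perhaps add a few degrees.

Request:
servo_tool(series=[0,0,0,0.03,0.014,0,1,0,0,0,0.03,0.014,0,1,0,0,0,0.027,0.011,0,1,0,0,0,0,0,0,1,0,0,0,0,0,-0.03,1,0,0,0,0,0,-0.03,1,0,0,0,0,0,-0.02,1,0,0,0,0,0,-0.009,1])

```text
clock: 17.35
position: [0.5124, 0.3052, 0.1812]
tool_rot: [3.141, -0.004, -2.557]
wrist_force: [0.3, 0.2, 0.1]
grip_width: -0.0
```

Request:
servo_tool(series=[0,0,0,0,0,0,1,0,0,0,-0.0005,0.001,0,1,0,0,0,-0.0005,0.001,0,1,0,0,0,-0.0005,0.001,0,1,0,0,0,-0.0005,0.001,0,1,0,0,0,-0.0005,0.001,0,1,0,0,0,-0.0005,0.001,0,1,0,0,0,-0.0005,0.001,0,1])

```text
clock: 18.02
position: [0.5105, 0.3131, 0.1846]
tool_rot: [-3.142, 0.0, -2.557]
wrist_force: [0.0, -0.5, -0.3]
grip_width: -0.0001
```

```bash
python3 mom.py
```

```text
18.0167 [0.5105 0.3131 0.1846] phi -144.5 R 0.0688 F [ 0.01 -0.53 -0.29] T [0.033 0.02  0.004] M(on handle) -0.03 -0.034 tool [-3.142  0.    -2.557]
```

Request:
servo_tool(series=[0,0,0,0,0.0011,0,1,0,0,0,0,0.0011,0,1,0,0,0,0,0.0011,0,1,0,0,0,0,0.0011,0,1,0,0,0,0,0.0011,0,1,0,0,0,0,0.0011,0,1,0,0,0,0,0.0011,0,1,0,0,0,0,0.0011,0,1])

```text
clock: 18.68
position: [0.5105, 0.3218, 0.1843]
tool_rot: [-3.142, -0.0, -2.557]
wrist_force: [-0.2, -0.2, -0.5]
grip_width: -0.0003
```

```bash
python3 mom.py
```

```text
18.6833 [0.5105 0.3218 0.1843] phi -150.8 R 0.0641 F [-0.23 -0.15 -0.46] T [-0.002 -0.012 -0.024] M(on handle) -0.001 0.023 tool [-3.142 -0.    -2.557]
```

Request:
servo_tool(series=[0,0,0,-0.0002,0.0006,0,1,0,0,0,-0.0002,0.0006,0,1,0,0,0,-0.0002,0.0006,0,1,0,0,0,-0.0002,0.0006,0,1,0,0,0,-0.0002,0.0006,0,1,0,0,0,-0.0002,0.0006,0,1,0,0,0,-0.0002,0.0006,0,1,0,0,0,-0.0002,0.0006,0,1])

```text
clock: 19.35
position: [0.5098, 0.324, 0.1843]
tool_rot: [-3.137, -0.001, -2.559]
wrist_force: [5.2, -12.5, 0.9]
grip_width: 0.0004
```

```bash
python3 mom.py
```

```text
19.35 [0.5098 0.324  0.1843] phi -152.9 R 0.0636 F [  5.2  -12.47   0.95] T [-2.542 -0.98  -0.019] M(on handle) -0.857 -0.838 tool [-3.137e+00 -1.000e-03 -2.559e+00]
```

Without the contact offset this reading is cleaner: 0.84–0.86 Nm at the point where the bar is at the brink of turning. That is on target at about 0.8, so no more turning. Retreating for good.

Request:
servo_tool(series=[0,0,0,0.001,-0.004,0,1,0,0,0,0.002,-0.006,0,1,0,0,0,0.002,-0.006,0,1,0,0,0,0,0,0.02,1,0,0,0,0,0,0.03,1,0,0,0,-0.01,-0.005,0.03,1,0,0,0,-0.02,-0.01,0.01,1,0,0,0,-0.02,-0.01,0,1])

```text
clock: 20.02
position: [0.465, 0.2857, 0.2771]
tool_rot: [-3.141, 0.005, -2.558]
wrist_force: [-0.1, 0.5, -0.5]
grip_width: -0.0001
```

Request:
servo_tool(series=[0,0,0,-0.02,-0.01,0,1,0,0,0,-0.02,-0.01,0,1,0,0,0,0,0,0,1,0,0,0,0,0,0,1,0,0,0,0,0,0,1,0,0,0,0,0,0,1,0,0,0,0,0,0,1,0,0,0,0,0,0,1])

```text
clock: 20.68
position: [0.4243, 0.2656, 0.274]
tool_rot: [3.141, -0.0, -2.558]
wrist_force: [0.1, 0.2, -0.3]
grip_width: 0.0002
```

```bash
python3 look.py 16 scene side wrist; python3 - <<'E'
import cv2
a=cv2.imread("pics/side16.png")[165:275,240:360]; cv2.imwrite("pics/side16c.png",cv2.resize(a,None,fx=5,fy=5,interpolation=cv2.INTER_CUBIC))
a=cv2.imread("pics/wrist16.png")[160:280,185:370]; cv2.imwrite("pics/wrist16c.png",cv2.resize(a,None,fx=4,fy=4,interpolation=cv2.INTER_CUBIC))
E
```

```text
(69.0546235500232, 279.43889784053766, 208.23625912496493, array([0.36324383, 0.22575395, 0.41660777]), array([ 2.85463435e+00, -2.54364056e-04,  2.15560067e+00]))
20.8333 [0.4241 0.2656 0.2741] [ 3.1415e+00 -3.0000e-04 -2.5574e+00] [-0.27  0.48 -0.17] [0.027 0.026 0.062] 5.4837985822288355e-05 [ 0.413  0.223 -0.131  1.217  0.    -0.171]
```

View pics/side16c.png

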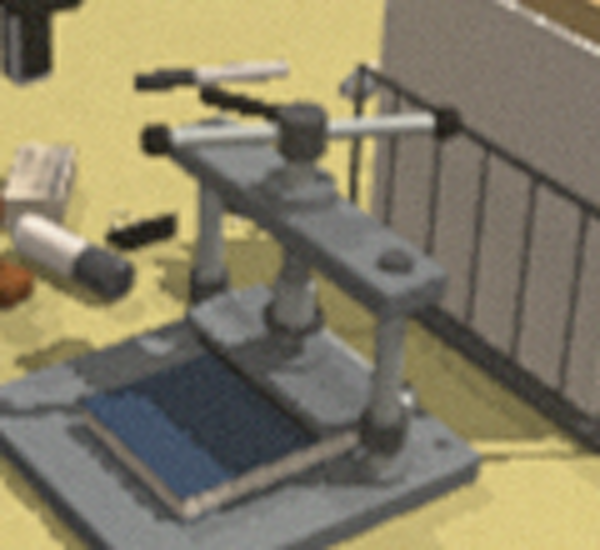

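View pics/wrist16c.png

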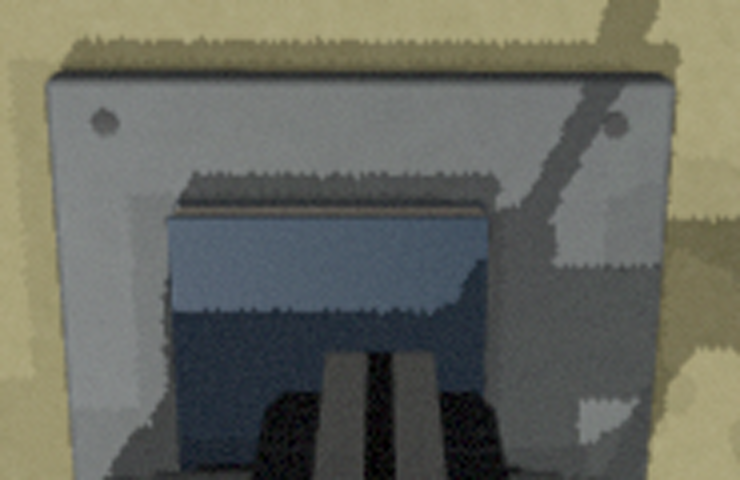

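```bash
python3 - <<'E'
from h import *
W=(69.0546,279.439,208.236,[0.36324383,0.22575395,0.41660777],[2.85463,-.00025,2.1556])
T=lambda x,y:(185+x/4,160+y/4)
A=ray(W,T(48,83),.02);B=ray(W,T(674,84),.02);v=B-A;yaw=np.arctan2(v[1],v[0])-np.pi/2
a=ray(W,T(168,217),.038);b=ray(W,T(489,217),.038);v2=b-a
n=np.array([np.cos(yaw),np.sin(yaw)]);t=np.array([-n[1],n[0]]);d=((a+b)/2-(A+B)/2)[:2]
k=.21/np.linalg.norm(v);print(k,np.arctan2(v2[1],v2[0])-np.pi/2-yaw,'spine x',k*(d@n)-.012,'lat',d@t)
from workcell import robot; robot.job_done()
E
```

```text
1.0167099824605492 0.0015935239940136903 spine x 0.029189189743558403 lat -0.01044311409384885
the job is handed in; nothing more can be done
```

The booklet is home and nipped in the press, and the job was handed in at about 21 s of the 72 s allowed. No verdict was reported.

**Booklet:** I pushed it in with both fingers across its front edge until they stopped at the back stop with 11 N. The last wrist picture puts the spine at x ≈ 29 mm in the press frame, with the stop at 30 mm. It is skewed about 0.002 rad and sits 10 mm off the middle. The camera is good to 1–2 mm, so the picture alone is a close check on the 3.5 mm limit, but the force rise at the stop agrees with it.

**Handle:** I wound it about 265° clockwise, changing from end a to end b after about 190°. I re-engaged once only to re-measure, and the bar did not visibly move. The arm is clear of the press, the wrist force reads about zero, and I did not notice any other object shifted, though I did not measure them.

**Nip:** The moment readings disagree somewhat:

| Reading | Moment (Nm) |
|---|---|
| While turning, force and wrist moment together | 0.76 |
| While turning, force alone | 0.94 |
| Clean check, bar not moving | 0.84–0.86 |
| Estimate from the angle turned since contact | at most about 0.75 |

All the force readings lie within 0.65–0.95 Nm. The estimate from angle gives only an upper limit, so it does not rule out a lower value. The squeeze on the booklet itself could not be measured.

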